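Set out the strap clamps on a casting, ready for the nuts

ROBOT

A 6-joint arm with a two-finger parallel gripper is mounted at the origin on the work surface. World frame = base frame: x ahead of the robot, y to its left, z up, the work surface at z = 0. Lengths are in m, angles in rad, forces in N, time in s.
With the tool pointing down it reaches from about 0.375 to 0.9 m from the base axis. Payload 3.1 kg.
Tool frame: the origin (TCP) lies midway between the tips of the shut fingers; the grasp point (between the pads) lies 19 mm behind it; z points along the fingers, y is the line along which they close (so a half turn about z gives the same grasp; the last joint's range is limited). The gripper opens to 87 mm and grips with 3 to 60 N. Pads are 19 mm wide; open, the fingers measure 117 mm over their backs; the gripper's body (75 mm by 190 mm) begins 51 mm behind the grasp point.
Start: joints at [0.97, 0.527, 1.433, -0, 1.181, -0.178], TCP at [0.256, 0.57, 0.223] pointing down, gripper open.
Joint ranges: [-3.08, 3.08], [-0.75, 2.2], [0.22, 2.44], [-1.43, 4.57], [0, 2.65], [-2.85, 2.85]. Speed limits (rad/s): [2.79, 2.79, 3.14, 3.14, 3.14, 3.14].

INTERFACE

Orientations are given as a rotation vector (axis times angle).
In Python, from workcell import r, cams, finder gives the robot as it stands.
- The arm moves only by the tool move_arm, never from a script. Its argument "steps" is one flat list of numbers, 5 for each row, row after row: the shift along the tool's x, y, z normalised to -1 to 1, where 1 is 1 m, then the turn about the tool's z normalised to -1 to 1, where 1 is 45 degrees, then the opening, from 0 (shut) to 1 (fully open). In form: [tx, ty, tz, turn, claw, tx, ty, tz, turn, claw, ...]. A call has 1 to 20 rows; each row is the pose to reach, as a shift and turn from the pose commanded when the call began, along the tool's axes at that moment; what a row does not reach only later rows make up. A row lasts 1/12 s, in which the tool goes at most 41.7 mm and 7.16 degrees, less where a joint would pass 70% of its speed; a pose out of reach is approached as far as the arm can. A call with a number of a shift or a turn outside -1 to 1 is refused whole. A call with a gripper value outside its range is refused whole. The fingers move at their own pace and stop on an object; "grip_force" is the grip in N (left out, the last holds). Time passes only in rows, so rows that repeat a pose let the fingers close. It gives the time, the measured TCP pose, the force, the opening and the grip force at its end, in the units of the state.
- r.read_state(): the state, without advancing time (a new reading comes with each control period).
- cams.read_camera(name): name is "scene" or "top" or "wrist"; returns a dict with "frame" (384x512x3 uint8, blue, green, red), "fx", "fy", "cx", "cy" (pixels), "rvec" (rotation vector, rad) and "tvec" (3), from world to camera coordinates, as OpenCV has them. Camera axes: x right, y down, z forward; pixel columns grow to the right and rows downward; lengths in m; the calibration is good to about 2 mm. A picture is of the moment at which its call begins. There is no depth.
- r.sign_off(): hands the job in; it is judged then, once.
Trained networks look in a picture, given as the dict that the camera call returned (one of the last four; its "shot" number tells which), for a name from the list of things; names that differ only in an ending like _2 or _b are one class to them, and where a whole thing is asked for, a point or a joint stands for the part that bears it (a point fixed in the world has none). Each returns a list of dicts, best first, with "confidence" (0 to 1); they miss things now and then, are a little off and sometimes report something else, mostly with a low value. They report only what shows in the picture. A call takes as long as a camera call.
- finder.search_frame(picture, query): "xyz" ([x, y, z] in m, in the coordinates of the camera as it stood for that picture, good to about 4 mm: the middle of the surface that is visible of it).
- finder.cut_out(picture, query): "mask" (384x512 bool, what is visible of it).
- finder.pinpoint(picture, query): "xyz" ([x, y, z] in m, in the coordinates of the camera as it stood for that picture, good to about 4 mm: a listed point, or the origin of a listed thing).
The state is a dict: "time_s": time; "joint_pos": joint angles; "dq": joint speeds; "effort": joint torques, N m; "tool_pos": TCP position; "orientation": TCP orientation; "contact_force": force on the tool from outside, world axes, zero at the start; "ft_torque": the same for the moment, N m; "width": finger opening in m; "gripper_force": force on a finger pad.
Only numpy, scipy, OpenCV 4.12 (cv2) and the standard library are available. Lean on these libraries where they do the work, as an engineer would, in place of code of your own. Each camera call takes 0.05 s, during which the arm holds its last target. There are 200 camera calls.

TASK

Set out both clamps on the grey casting on the T-slot plate, ready for the nuts: stand the low packing block on the plate beyond the stud at the casting's thin foot and the tall block beyond the stud at its thick foot, in line with the studs and standing square to the casting. Then lay the short strap over the thin-foot stud and the long strap over the thick-foot stud, the stud up through the slot, each strap square to the casting and bridging level from its block to the foot. Set every part down rather than dropping it, leave all four released and at rest, and leave the spanner and the carton of nuts where they are.

Things in the scene. Friction and masses are not known exactly. Their poses are not given: they have to be found in the camera images.
- plate: Aluminium T-slot plate fixed flat on the bench, 310 mm (its x) by 110 mm, 25 mm thick; origin: centre of its underside. May be turned any way. The casting stands on it, its axes parallel to the plate's, 15 mm to the -x side of the plate's centre.
- bracket: Grey casting fixed on the plate, any way round. Origin: centre of its underside, on the plate's top (z 25 mm). x: line of clamping, through both studs. Hub 46 (x) by 62 mm, 61 high. THIN FOOT on the -x side: 60 mm wide, flat top 16 mm above the plate from x = -24 to its end at -44 mm. THICK FOOT on the +x side: 60 mm wide, flat top 34 mm above the plate from x = 24 to its end at 44 mm.
- stud_thin: Threaded steel stud, 10 mm diameter, standing upright and fixed in the middle T-slot outside the thin foot, 67 to 73 mm from the casting's centre. Origin at its foot on the plate's top; its top is 52 mm above the plate.
- stud_thick: The same outside the thick foot, 80 to 88 mm from the casting's centre. Origin at its foot on the plate's top; its top is 70 mm above the plate.
- block_low: Low packing block, dark steel, 32 mm (its x) by 50 mm (its y), 16 mm high (as the thin foot), two small holes in its top; 0.2 kg. Flat on the bench. Origin: centre of its underside, z up. Grip it across its 50 mm; set that way across the line of studs. Its place: centre at x = -110 mm, y = 0 in the casting's frame, on the plate.
- block_tall: Tall packing block, dark steel, 30 mm (its x) by 36 mm (its y), 34 mm high (as the thick foot), one small hole in its top; 0.28 kg. Upright on the bench. Origin: centre of its underside, z up. Grip it across its 36 mm; set that way across the line of studs. Its place: centre at x = +140 mm, y = 0 in the casting's frame, on the plate.
- strap_short: Short clamp strap, dark steel bar 100 mm long (its x), 44 mm wide, 12 mm thick; through slot 60 by 20 mm along its middle; same either way round; 0.3 kg. Flat on the bench. Origin: centre of its underside, z up. Grip it across its 44 mm at mid-length. Its place: centre at x = -80 mm, y = 0 in the casting's frame, 14 mm of it on the thin foot, its outer end on the low block.
- strap_long: Long clamp strap, dark steel bar 130 mm long (its x), 44 mm wide, 12 mm thick; through slot 90 by 20 mm along its middle; same either way round; 0.37 kg. Flat on the bench. Origin: centre of its underside, z up. Grip it across its 44 mm at mid-length. Its place: centre at x = +95 mm, y = 0 in the casting's frame, 14 mm of it on the thick foot, its outer end on the tall block.
- spanner: Dark steel spanner, 190 mm long, lying loose on the bench beyond the plate; leave it. Origin near its middle, on the bench.
- carton: Open cardboard carton of nuts, 90 x 130 mm, 45 mm high, loose on the bench beyond the plate; leave it. Origin: centre of its underside.

How it is judged:
At the end, for the whole second after the job is handed in: In casting frame: blocks on plate at x -110 (low), +140 mm (tall), within 12 mm, y within 10, square within 0.25 rad; straps at x -80 (short), +95 (long) within 10, y within 8, undersides at foot height within 3 mm, level within 0.05 rad, in line within 0.17 rad. All at rest (x of block_low in the frame of bracket between -0.122 and -0.098 m and y of block_low in the frame of bracket between -0.01 and 0.01 m and z of block_low in the frame of bracket between -0.003 and 0.003 m and angle between each of block_low, block_tall's own z axis and vertical below 0.06 rad and (angle between the x axis of block_low and the x axis of bracket, either way round below 0.25 rad or angle between the x axis of block_low and the y axis of bracket, either way round below 0.25 rad) and linear speed of each of block_low, block_tall, strap_short, strap_long below 0.02 m/s and angular speed of each of block_low, block_tall, strap_short, strap_long below 0.2 rad/s and x of block_tall in the frame of bracket between 0.128 and 0.152 m and y of block_tall in the frame of bracket between -0.01 and 0.01 m and z of block_tall in the frame of bracket between -0.003 and 0.003 m and (angle between the x axis of block_tall and the x axis of bracket, either way round below 0.25 rad or angle between the x axis of block_tall and the y axis of bracket, either way round below 0.25 rad) and x of strap_short in the frame of bracket between -0.09 and -0.07 m and y of strap_short in the frame of bracket between -0.008 and 0.008 m and z of strap_short in the frame of bracket between 0.013 and 0.019 m and angle between each of strap_short, strap_long's own z axis and vertical below 0.05 rad and angle between the x axis of each of strap_short, strap_long and the x axis of bracket, either way round below 0.17 rad and x of strap_long in the frame of bracket between 0.085 and 0.105 m and y of strap_long in the frame of bracket between -0.008 and 0.008 m and z of strap_long in the frame of bracket between 0.031 and 0.037 m); the robot touches nothing.
It fails at once if the spanner or the carton is moved more than 30 mm (distance of any of spanner, carton from where it was at the start of the episode above 0.03 m).
It fails at once if a block or strap is dropped: falls free, out of the fingers, from more than about 20 mm ((linear speed of block_low above 0.6 m/s and contact force between the fingers and block_low below 0.1 N) or (linear speed of block_tall above 0.6 m/s and contact force between the fingers and block_tall below 0.1 N) or (linear speed of strap_short above 0.6 m/s and contact force between the fingers and strap_short below 0.1 N) or (linear speed of strap_long above 0.6 m/s and contact force between the fingers and strap_long below 0.1 N)).
It also fails if it takes over 118 s, if anything falls off the work surface, if the arm or the gripper's body presses on something with over 40 N, if the wrist force passes 120 N, or if a joint passes its speed limit or range.

## Working session

There is one attempt and no reset: what is moved stays moved. The work goes in short steps, Python scripts to look and compute and a tool call to move; the robot and the scene stay as the last step left them, time stands still between calls to the robot, and variables do not carry over. Pictures are saved under pics/ and viewed, at most 18 in all, crops included, and the job is handed in when it is done.

Besides the shell and the picture viewer there is one more tool, called after "Request:" as name(argument=value, ...), one argument or row to a line, values as JSON. move_arm: Moves the arm, as the interface text tells. Its arguments: {"type":"object","properties":{"steps":{"type":"array"},"grip_force":{"type":"number"}},"required":["steps"]}

```bash
mkdir -p pics; ls
cat > h.py <<'E'
import numpy as np, cv2
from scipy.spatial.transform import Rotation as R
from workcell import r,cams,finder
def cam(n):
    p=cams.read_camera(n); p['R']=cv2.Rodrigues(np.array(p['rvec'],float))[0]; p['t']=np.array(p['tvec'],float).ravel(); return p
def w(p,x): return p['R'].T@(np.array(x)-p['t'])
def pix2w(p,uv,z):
    uv=np.atleast_2d(uv).astype(float)
    d=np.c_[(uv[:,0]-p['cx'])/p['fx'],(uv[:,1]-p['cy'])/p['fy'],np.ones(len(uv))]@p['R']
    c=-p['R'].T@p['t']
    return c+d*((z-c[2])/d[:,2])[:,None]
def w2pix(p,X):
    c=np.atleast_2d(X)@p['R'].T+p['t']; return np.c_[p['fx']*c[:,0]/c[:,2]+p['cx'],p['fy']*c[:,1]/c[:,2]+p['cy']]
def rect(p,q,z,n=0):
    "min-area rect of mask projected to height z"
    c=finder.cut_out(p,q)
    if not c: return None
    m=c[n]['mask'].astype(np.uint8)
    k=max(cv2.findContours(m,cv2.RETR_EXTERNAL,cv2.CHAIN_APPROX_NONE)[0],key=cv2.contourArea)[:,0]
    X=pix2w(p,k,z)[:,:2]
    (cx,cy),(a,b),an=cv2.minAreaRect((X*1000).astype(np.float32))
    if b>a: a,b,an=b,a,an+90
    return c[n]['confidence'],cx,cy,a,b,(an+90)%180-90
E
python3 - <<'E'
from h import *
np.set_printoptions(precision=4,suppress=True)
print(r.read_state())
for n in('top','scene'):
    p=cam(n); cv2.imwrite(f'pics/{n}0.png',p['frame']); print(n,p['fx'],-p['R'].T@p['t'])
    for q in 'plate bracket stud_thin stud_thick block_low block_tall strap_short strap_long spanner carton'.split():
        print(q,[(round(d['confidence'],2),w(p,d['xyz'])) for d in finder.pinpoint(p,q)[:2]])
    if n=='top':
        for q,z in dict(plate=.025,block_low=.016,block_tall=.034,strap_short=.012,strap_long=.012).items(): print(q,np.array(rect(p,q,z)))
E
```

```text
pics
{'time_s': 0.0, 'joint_pos': array([ 0.9695,  0.5285,  1.4339, -0.    ,  1.1814, -0.1785]), 'dq': array([-0.0016,  0.0008,  0.0013, -0.0004,  0.0003, -0.0011]), 'effort': array([  0.0007, -44.0048, -17.6591,   0.0632,   0.0583,  -0.0002]), 'tool_pos': array([0.256 , 0.5693, 0.2216]), 'orientation': array([-0.659 , -3.0709,  0.0032]), 'contact_force': array([-0.0037, -0.1782, -0.7251]), 'ft_torque': array([ 0.0168, -0.0735,  0.001 ]), 'gripper_force': 0.0, 'width': 0.08724691853144699}
top 412.06245539320076 [0.5179 0.0103 1.0407]
plate [(0.98, array([ 0.5552,  0.0234, -0.0022]))]
bracket [(0.69, array([0.5495, 0.0373, 0.0262]))]
stud_thin [(0.54, array([ 0.6144, -0.0085,  0.0234])), (0.46, array([0.4945, 0.0803, 0.0251]))]
stud_thick [(0.55, array([ 0.6158, -0.0109,  0.0236]))]
block_low [(0.87, array([0.4622, 0.2911, 0.0002])), (0.58, array([ 0.4524,  0.4073, -0.0041]))]
block_tall []
strap_short [(0.9, array([ 0.4603, -0.2777, -0.0015]))]
strap_long [(0.59, array([ 0.4648, -0.4087, -0.0007]))]
spanner [(0.78, array([ 0.7253, -0.2395,  0.0017]))]
carton [(0.9, array([ 0.7104,  
[... 575 characters left out ...]
538, 0.4048, 0.0072]))]
stud_thin [(0.51, array([0.4908, 0.0828, 0.0252]))]
stud_thick [(0.47, array([ 0.6158, -0.0089,  0.0254])), (0.22, array([0.4932, 0.0815, 0.021 ]))]
block_low [(0.72, array([0.4638, 0.2929, 0.0019])), (0.71, array([0.7136, 0.2743, 0.0004]))]
block_tall [(0.56, array([0.4522, 0.4071, 0.0033])), (0.26, array([0.549 , 0.0384, 0.0271]))]
strap_short [(0.63, array([ 0.4546, -0.2743,  0.0029])), (0.32, array([ 0.4629, -0.4055,  0.0007]))]
strap_long [(0.57, array([ 0.4617, -0.4043, -0.0014])), (0.54, array([0.4495, 0.4081, 0.0008]))]
spanner [(0.89, array([ 0.723 , -0.2397,  0.0013]))]
carton [(0.88, array([0.7127, 0.2729, 0.0003])), (0.51, array([0.4946, 0.083 , 0.023 ]))]
```

View pics/top0.png

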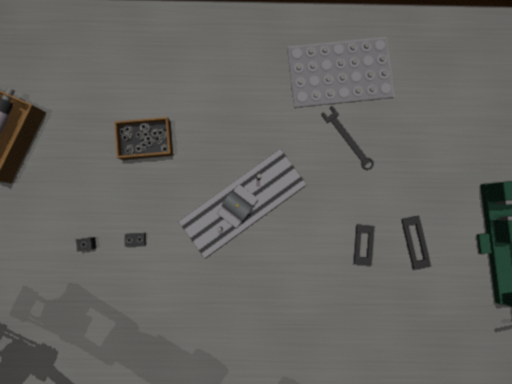

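View pics/scene0.png

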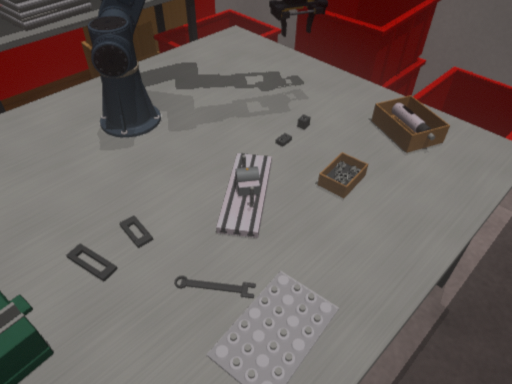

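The top view shows the plate at (243,204), the blocks at (135,240) and (86,244), and the straps at (364,245) and (416,243). The spanner is at (350,140) and the carton at (144,138). The stud line doesn't agree with the plate's direction, so I'll zoom in on it.

Run:
```python
from h import *
p=cam('top'); a=cv2.resize(p['frame'][140:268,170:316],None,fx=5,fy=4.6,interpolation=cv2.INTER_CUBIC)
a=cv2.resize(p['frame'][140:260,170:316],None,fx=5,fy=5,interpolation=cv2.INTER_CUBIC)
cv2.imwrite('pics/c1.png',cv2.convertScaleAbs(a,alpha=1.6))
p=cam('scene'); cv2.imwrite('pics/c2.png',cv2.convertScaleAbs(cv2.resize(p['frame'][140:245,200:300],None,fx=5.5,fy=5.5,interpolation=cv2.INTER_CUBIC),alpha=1.5))
```

```text
(no output)
```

View pics/c1.png

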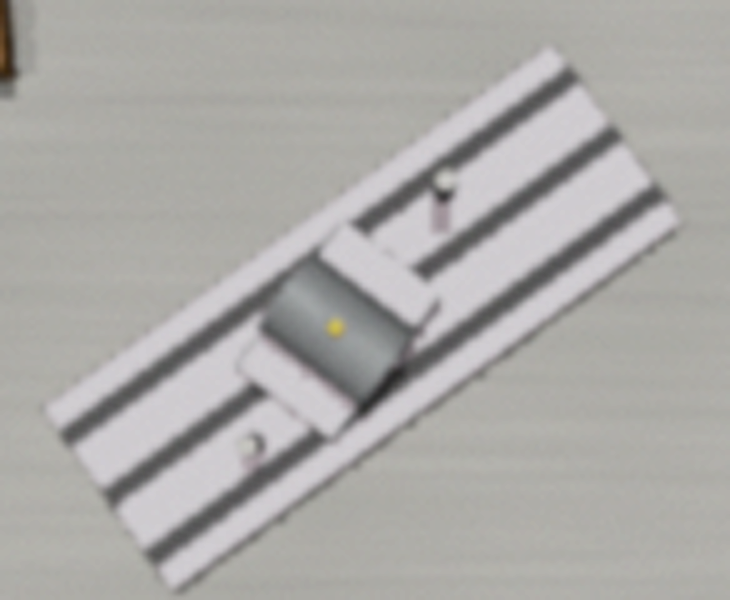

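View pics/c2.png

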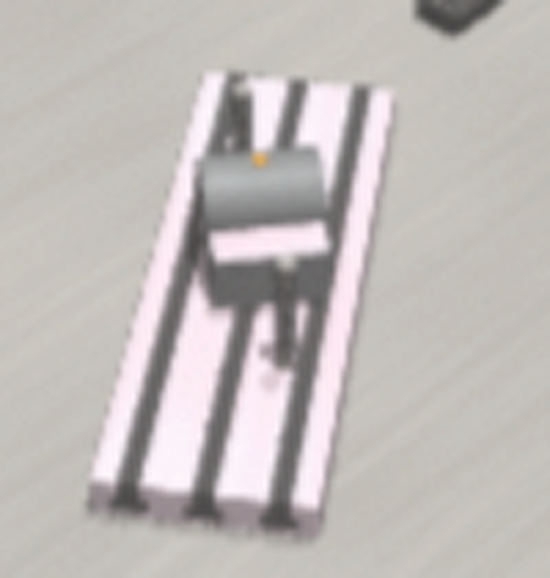

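The top crop shows that the casting and its studs are turned about 18° from the plate, with studs at (445,180) and (252,445) and the foot edges running along (95,70). The scene sheet says they are parallel. Judging is done in the casting's frame, so I'll work in that frame. The taller foot and stud are on the upper right (+world x, -y).

```bash
cat >> h.py <<'E'
np.set_printoptions(precision=4,suppress=True)
def go(x,y,z,phi):
    "shift/turn to TCP x,y,z with tool y line at phi deg (mod 180)"
    s=r.read_state(); M=R.from_rotvec(s['orientation']).as_matrix()
    d=M.T@(np.array([x,y,z])-s['tool_pos'])
    cur=np.degrees(np.arctan2(M[1,1],M[0,1])); a=(phi-cur+90)%180-90
    print('t',round(s['time_s'],2),'pos',s['tool_pos'],'yline',round(cur,1),'q',s['joint_pos'],'w',round(s['width'],4),'f',s['contact_force'])
    print('shift',d.round(4),'turn',round(-a/45,3),'rows',max(np.linalg.norm(d)/.0417,abs(a)/7.16))
E
python3 - <<'E'
from h import *
go(.462,.292,.2,90)
p=cam('wrist'); s=r.read_state(); M=R.from_rotvec(s['orientation']).as_matrix()
print('cam in tool',M.T@(-p['R'].T@p['t']-s['tool_pos']), p['fx'], (p['R']@M))
E
```

```text
t 1.45 pos [0.2564 0.57   0.2226] yline 65.8 q [ 0.9695  0.5275  1.4327  0.      1.1814 -0.1785] w 0.0871 f [ 0.1983 -0.6706  0.3281]
shift [-0.3015 -0.1691  0.0226] turn -0.538 rows 8.308738531351915
cam in tool [ 0.0838 -0.     -0.1634] 284.1634540170199 [[ 0.0008  1.      0.0008]
 [-0.9521  0.001  -0.3057]
 [-0.3057 -0.0006  0.9521]]
```

Request:
move_arm(
  steps=[-0.3,-0.17,0.02,-0.54,1,-0.3,-0.17,0.02,-0.54,1,-0.3,-0.17,0.02,-0.54,1,-0.3,-0.17,0.02,-0.54,1,-0.3,-0.17,0.02,-0.54,1,-0.3,-0.17,0.02,-0.54,1,-0.3,-0.17,0.02,-0.54,1,-0.3,-0.17,0.02,-0.54,1,-0.3,-0.17,0.02,-0.54,1,-0.3,-0.17,0.02,-0.54,1,-0.3,-0.17,0.02,-0.54,1,-0.3,-0.17,0.02,-0.54,1],
)

```text
time_s: 2.5
tool_pos: [0.4597, 0.2923, 0.2026]
orientation: [0.002, -3.141, -0.001]
contact_force: [0.1, -0.0, -0.5]
width: 0.0868
gripper_force: 0.0
```

Run:
```python
from h import *
p=cam('wrist'); cv2.imwrite('pics/w1.png',p['frame'])
for q,z in dict(block_low=.016,block_tall=.034).items():
    print(q,[(round(d['confidence'],2),w(p,d['xyz'])) for d in finder.pinpoint(p,q)[:2]],np.array(rect(p,q,z)))
go(.462,.292,.06,90)
```

```text
block_low [(0.68, array([0.4698, 0.2929, 0.0019]))] [  0.69   461.9038 292.3126  49.6394  34.6431 -86.0068]
block_tall [(0.92, array([0.4525, 0.4074, 0.0027]))] [  0.87   448.6313 404.7735  43.2067  37.0221 -80.22  ]
t 2.75 pos [0.4595 0.2929 0.2027] yline 90.2 q [ 0.3623  0.4455  1.6561  0.0001  1.0399 -1.212 ] w 0.0871 f [0.9964 0.023  0.1009]
shift [-0.0025 -0.0009  0.1427] turn 0.004 rows 3.4217088205780604
```

View pics/w1.png

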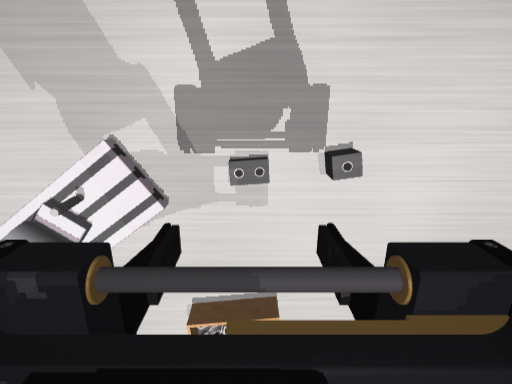

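The wrist view shows the low block at (249,171) and the tall block at (344,163), both nearly square to the fingers and a few degrees counter-clockwise. I'll grip the low block.

Request:
move_arm(
  steps=[-0.0025,-0.001,0.1,-0.04,1,-0.0025,-0.001,0.16,-0.04,1,-0.0025,-0.001,0.16,-0.04,1,-0.0025,-0.001,0.18,-0.04,1,-0.0025,-0.001,0.19,-0.04,1,-0.0025,-0.001,0.199,-0.04,1,-0.0025,-0.001,0.199,-0.04,1,-0.0025,-0.001,0.199,-0.04,0,-0.0025,-0.001,0.199,-0.04,0,-0.0025,-0.001,0.199,-0.04,0,-0.0025,-0.001,0.199,-0.04,0,-0.0025,-0.001,0.199,-0.04,0,-0.0025,-0.001,0.199,-0.04,0,-0.0025,-0.001,0.16,-0.04,0,-0.0025,-0.001,0.1,-0.04,0,-0.0025,-0.001,0.0,-0.04,0,-0.0025,-0.001,0.0,-0.04,0,-0.0025,-0.001,0.0,-0.04,0,-0.0025,-0.001,0.0,-0.04,0],
  grip_force=30,
)

```text
time_s: 4.33
tool_pos: [0.4672, 0.2927, 0.2102]
orientation: [-0.052, 3.126, 0.008]
contact_force: [1.3, 0.5, -0.7]
width: 0.015
gripper_force: 0.0
```

Run:
```python
from h import *
p=cam('wrist'); cv2.imwrite('pics/w2.png',p['frame'])
for q,z in dict(block_low=.016).items():
    print(q,[(round(d['confidence'],2),w(p,d['xyz'])) for d in finder.pinpoint(p,q)[:2]],np.array(rect(p,q,z)))
go(.462,.292,.2,90)
```

```text
block_low [(0.93, array([0.4644, 0.2893, 0.0054]))] [  0.58   459.0351 287.9063  49.4849  35.1092 -87.0552]
t 4.48 pos [0.4622 0.2906 0.2027] yline 91.9 q [ 0.3566  0.447   1.6533 -0.      1.0413 -1.2469] w 0.0042 f [-0.9266 -0.3203 -0.3496]
shift [0.0002 0.0014 0.0027] turn 0.042 rows 0.2616752589061945
```

View pics/w2.png

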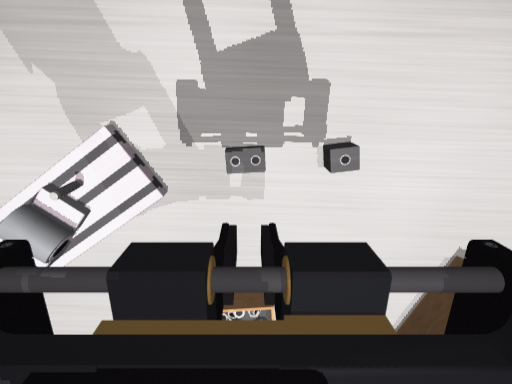

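The fingers hadn't finished closing when the arm lifted. The block is still flat at (245,160), so I'll retry with a longer dwell, opening on the way down.

Request:
move_arm(
  steps=[0.001,0,0.0,-0.02,1,0.001,0,0.0,-0.02,1,0.001,0,0.0,-0.02,1,0.001,0,0.0,-0.02,1,0.001,0,0.04,-0.02,1,0.001,0,0.08,-0.02,1,0.001,0,0.12,-0.02,1,0.001,0,0.15,-0.02,1,0.001,0,0.17,-0.02,1,0.001,0,0.19,-0.02,1,0.001,0,0.199,-0.02,1,0.001,0,0.199,-0.02,0,0.001,0,0.199,-0.02,0,0.001,0,0.199,-0.02,0,0.001,0,0.199,-0.02,0,0.001,0,0.199,-0.02,0,0.001,0,0.199,-0.02,0,0.001,0,0.199,-0.02,0,0.001,0,0.199,-0.02,0,0.001,0,0.199,-0.02,0],
  grip_force=30,
)

```text
time_s: 6.15
tool_pos: [0.462, 0.2908, 0.0041]
orientation: [-0.076, 3.14, 0.0]
contact_force: [-0.4, -1.1, 5.3]
width: 0.0498
gripper_force: 29.9
```

Request:
move_arm(
  steps=[0,0,-0.02,0,0,0,0,-0.05,0,0,0,0,-0.09,0,0,0,0,-0.13,0,0,0,0,-0.17,0.15,0,0,0,-0.2,0.3,0,0,-0.03,-0.2,0.45,0,0,-0.06,-0.2,0.6,0,0,-0.1,-0.2,0.75,0,0,-0.14,-0.2,0.87,0,0,-0.17,-0.2,0.87,0,0,-0.19,-0.2,0.87,0,0,-0.19,-0.2,0.87,0,0,-0.19,-0.2,0.87,0],
)

```text
time_s: 7.32
tool_pos: [0.4706, 0.1003, 0.2032]
orientation: [-0.985, -2.982, -0.0]
contact_force: [-1.1, 1.2, -1.6]
width: 0.0495
gripper_force: 29.9
```

Run:
```python
from h import *
go(.462,.103,.2,53.7)
p=cam('wrist'); cv2.imwrite('pics/w3.png',p['frame'])
for n in ('wrist','top','scene'):
    if n!='wrist': p=cam(n)
    for q in 'bracket stud_thin stud_thick plate'.split():
        print(n,q,[(round(d['confidence'],2),w(p,d['xyz'])) for d in finder.pinpoint(p,q)[:2]])
```

```text
t 7.32 pos [0.4706 0.1003 0.2032] yline 53.5 q [-0.0232  0.3639  1.8058  0.0008  0.9729 -0.9566] w 0.0495 f [-1.1432  1.2019 -1.5984]
shift [ 0.0085 -0.003   0.0032] turn -0.005 rows 0.22945341044047432
wrist bracket []
wrist stud_thin [(0.7, array([0.493 , 0.0806, 0.0264]))]
wrist stud_thick [(0.73, array([0.7135, 0.2714, 0.0013])), (0.56, array([ 0.6195, -0.0147,  0.0195]))]
wrist plate []
top bracket [(0.79, array([0.55  , 0.0371, 0.0251]))]
top stud_thin []
top stud_thick [(0.67, array([ 0.4573, -0.2757, -0.0024])), (0.51, array([ 0.6151, -0.0119,  0.0216]))]
top plate [(0.68, array([ 0.5556,  0.025 , -0.0013])), (0.56, array([ 0.6142, -0.0124,  0.0226]))]
scene bracket [(0.71, array([0.551 , 0.0409, 0.0248]))]
scene stud_thin [(0.51, array([0.4956, 0.0815, 0.0263]))]
scene stud_thick [(0.47, array([ 0.6183, -0.0071,  0.0264]))]
scene plate [(0.55, array([ 0.5548,  0.0266, -0.0007]))]
```

View pics/w3.png

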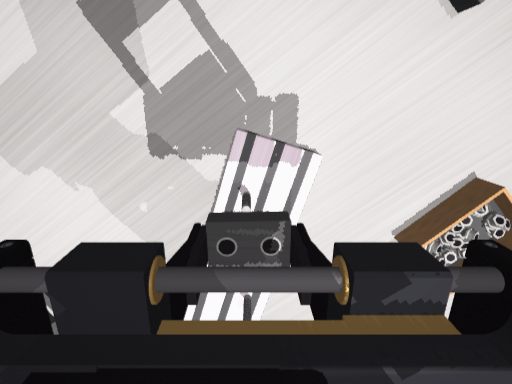

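The wrist view shows the block held between the fingers with its holes at (227,246) and (270,246). The thin stud is at (246,200). The plate's slots run about 16° off the tool line, which confirms that the casting is skewed on the plate.

```bash
cat >> h.py <<'E'
C=np.array([.551,.0385]); YAW=-36.7; u=np.array([np.cos(np.radians(YAW)),np.sin(np.radians(YAW))]); n=np.array([-u[1],u[0]])
def cas(X): d=np.asarray(X)[:2]-C; return np.array([d@u,d@n])*1000
E
python3 - <<'E'
from h import *
p=cam('wrist'); s=r.read_state(); M=R.from_rotvec(s['orientation']).as_matrix()
z=s['tool_pos'][2]+.012
g=cv2.cvtColor(p['frame'],cv2.COLOR_BGR2GRAY)
c=cv2.HoughCircles(g[225:265,200:300],cv2.HOUGH_GRADIENT,1,25,param1=100,param2=12,minRadius=6,maxRadius=13)
if c is not None:
    h=c[0][:,:2]+[200,225]; print(h,z); X=pix2w(p,h,z); print((X-s['tool_pos'])@M)
print([(round(d['confidence'],2),M.T@(w(p,d['xyz'])-s['tool_pos'])) for d in finder.pinpoint(p,'block_low')[:2]])
t=C-.110*u; print(t,cas(s['tool_pos'])); go(*t,.045,90+YAW)
E
```

```text
[[225.5 246.5]
 [269.5 245.5]] 0.21554705654121786
[[-0.0003 -0.0136 -0.012 ]
 [ 0.0004  0.0127 -0.012 ]]
[(0.67, array([-0.001 ,  0.0016,  0.0032]))]
[0.4628 0.1042] [-101.5466    2.2761]
t 8.17 pos [0.4709 0.101  0.2036] yline 53.6 q [-0.0213  0.3636  1.8049 -0.      0.9731 -0.9572] w 0.0495 f [ 0.2618 -0.4828 -2.1365]
shift [ 0.0085 -0.0022  0.1586] turn 0.007 rows 3.8081298192948982
```

Request:
move_arm(
  steps=[0.0085,-0.002,0.04,0,0,0.0085,-0.002,0.08,0,0,0.0085,-0.002,0.12,0,0,0.0085,-0.002,0.145,0,0,0.0085,-0.002,0.16,0,0,0.0085,-0.002,0.167,0,0,0.0085,-0.002,0.171,0,0,0.0085,-0.002,0.174,0,0,0.0085,-0.002,0.1755,0,0,0.0085,-0.002,0.1755,0,0,0.0085,-0.002,0.1755,0,0],
)

```text
time_s: 9.08
tool_pos: [0.4639, 0.1045, 0.0292]
orientation: [0.98, 2.982, 0.001]
contact_force: [-0.4, 0.5, -1.6]
width: 0.0497
gripper_force: 29.9
```

Request:
move_arm(
  steps=[0.001,0,0.001,0,0,0.001,0,0.001,0,0,0.001,0,0.001,0,1,0.001,0,0.001,0,1,0.001,0,0.001,0,1,0.001,0,0.001,0,1,0.001,0,0.001,0,1,0.001,0,0.001,0,1,0.001,0,-0.02,0,1,0.001,0,-0.05,0,1,0.001,0,-0.09,0,1,0.001,0,-0.13,0,1,0.001,0,-0.17,0,1,0.001,0,-0.17,0,1,0.001,0,-0.17,0,1],
)

```text
time_s: 10.33
tool_pos: [0.4636, 0.1052, 0.2002]
orientation: [0.978, 2.979, 0.003]
contact_force: [0.2, 0.1, -0.3]
width: 0.0867
gripper_force: 0.0
```

Run:
```python
from h import *
p=cam('wrist')
d=finder.pinpoint(p,'block_low')[:2]
for x in d: X=w(p,x['xyz']); print(x['confidence'],X,cas(X))
print(rect(p,'block_low',.041)); 
p=cam('top'); print(rect(p,'block_low',.041),[ (cas(w(p,x['xyz'])),x['confidence']) for x in finder.pinpoint(p,'block_low')])
go(.450,.406,.2,97)
```

```text
0.72 [0.4695 0.1037 0.0274] [-104.2894    3.5232]
(0.87, 461.9403991699219, 105.98362731933594, 49.94707489013672, 34.600563049316406, 55.39220428466797)
None []
t 10.63 pos [0.461  0.105  0.1964] yline 53.6 q [-0.013   0.3649  1.8307 -0.      0.9501 -0.9488] w 0.0869 f [-0.1077  0.2012  0.6232]
shift [ 0.1874  0.2358 -0.0036] turn -0.964 rows 7.223512163379009
```

Request:
move_arm(
  steps=[0.03,0.04,0,-0.15,1,0.06,0.08,0,-0.3,1,0.09,0.11,0,-0.45,1,0.11,0.14,0,-0.6,1,0.13,0.17,0,-0.75,1,0.15,0.2,0,-0.9,1,0.17,0.22,0,-0.964,1,0.186,0.238,0,-0.964,1,0.186,0.238,0,-0.964,1,0.186,0.238,0,-0.964,1,0.186,0.238,0,-0.964,1,0.186,0.238,0,-0.964,1],
)

```text
time_s: 11.63
tool_pos: [0.4533, 0.4056, 0.1972]
orientation: [0.19, -3.134, 0.002]
contact_force: [-0.4, 0.0, 0.9]
width: 0.0873
gripper_force: 0.0
```

Run:
```python
from h import *
p=cam('wrist'); cv2.imwrite('pics/w4.png',p['frame'])
s=r.read_state(); M=R.from_rotvec(s['orientation']).as_matrix()
print([(round(d['confidence'],2),w(p,d['xyz'])) for d in finder.pinpoint(p,'block_tall')[:2]],rect(p,'block_tall',.034))
g=cv2.cvtColor(p['frame'],cv2.COLOR_BGR2GRAY)
c=finder.cut_out(p,'block_tall')[0]['mask']; y,x=np.where(c); b=(x.min(),x.max(),y.min(),y.max()); print(b)
h=cv2.HoughCircles(g[b[2]:b[3],b[0]:b[1]],cv2.HOUGH_GRADIENT,1,40,param1=100,param2=8,minRadius=3,maxRadius=10)
if h is not None: q=h[0][:,:2]+[b[0],b[2]]; print(q,pix2w(p,q,.034))
go(.4522,.407,.008,97)
```

```text
[(0.9, array([0.4526, 0.4105, 0.0015]))] (0.78, 448.5578918457031, 408.44134521484375, 35.44284439086914, 35.176822662353516, -81.87775611877441)
(np.int64(237), np.int64(267), np.int64(155), np.int64(184))
[[252.5 172.5]] [[0.4516 0.4094 0.034 ]]
t 11.83 pos [0.4538 0.406  0.1981] yline 96.9 q [ 0.5465  0.5337  1.4995 -0.0001  1.1086 -1.1449] w 0.0868 f [ 0.2206 -0.5473 -0.6492]
shift [0.0015 0.0012 0.1901] turn -0.002 rows 4.559484928952939
```

View pics/w4.png

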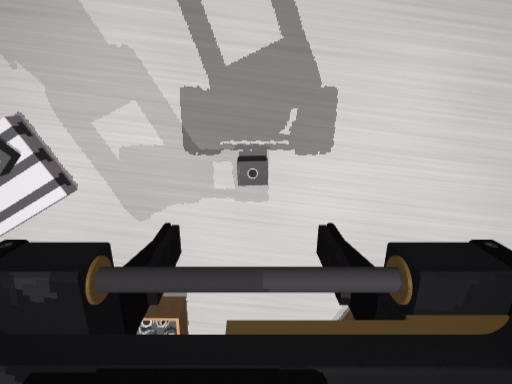

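The tall block is at (252,172), square to the tool, with its hole about 3 mm to the +y side. I'll descend and grip it.

Request:
move_arm(
  steps=[0.002,0.003,0.04,0,1,0.002,0.003,0.08,0,1,0.002,0.003,0.12,0,1,0.002,0.003,0.15,0,1,0.002,0.003,0.17,0,1,0.002,0.003,0.185,0,1,0.002,0.003,0.19,0,1,0.002,0.003,0.19,0,0,0.002,0.003,0.19,0,0,0.002,0.003,0.19,0,0,0.002,0.003,0.19,0,0,0.002,0.003,0.19,0,0,0.002,0.003,0.19,0,0,0.002,0.003,0.19,0,0,0.002,0.003,0.19,0,0,0.002,0.003,0.19,0,0,0.002,0.003,0.19,0,0,0.002,0.003,0.19,0,0],
  grip_force=30,
)

```text
time_s: 13.33
tool_pos: [0.4511, 0.4098, 0.0082]
orientation: [-0.192, 3.136, 0.0]
contact_force: [-0.4, -0.0, 2.6]
width: 0.0358
gripper_force: 29.8
```

Run:
```python
from h import *
t=C+.14*u; print(t); go(*t,.2,90+YAW)
```

```text
[ 0.6632 -0.0452]
t 13.33 pos [0.4511 0.4098 0.0082] yline 97.0 q [ 0.5542  0.8046  1.6087  0.      0.7283 -1.1389] w 0.0358 f [-0.3963 -0.0001  2.5718]
shift [-0.155  -0.4774 -0.1918] turn 0.971 rows 12.885958680862101
```

Request:
move_arm(
  steps=[0,0,-0.02,0,0,0,0,-0.05,0,0,0,0,-0.09,0,0,0,0,-0.13,0,0,0,0,-0.17,0,0,-0.01,-0.03,-0.19,0.1,0,-0.02,-0.06,-0.19,0.2,0,-0.03,-0.1,-0.19,0.3,0,-0.045,-0.14,-0.19,0.4,0,-0.06,-0.18,-0.19,0.5,0,-0.07,-0.22,-0.19,0.6,0,-0.085,-0.26,-0.19,0.7,0,-0.1,-0.3,-0.19,0.8,0,-0.11,-0.34,-0.19,0.9,0,-0.125,-0.38,-0.19,0.97,0,-0.135,-0.42,-0.19,0.97,0,-0.147,-0.45,-0.19,0.97,0,-0.155,-0.47,-0.19,0.97,0,-0.155,-0.4775,-0.19,0.97,0,-0.155,-0.4775,-0.19,0.97,0],
)

```text
time_s: 15.0
tool_pos: [0.6629, -0.0475, 0.1967]
orientation: [-0.992, -2.979, 0.001]
contact_force: [-1.1, 0.9, -2.6]
width: 0.0358
gripper_force: 29.8
```

Run:
```python
from h import *
p=cam('wrist'); cv2.imwrite('pics/w5.png',p['frame'])
p=cam('wrist'); s=r.read_state(); M=R.from_rotvec(s['orientation']).as_matrix()
z=s['tool_pos'][2]+.026
g=cv2.cvtColor(p['frame'],cv2.COLOR_BGR2GRAY)
c=cv2.HoughCircles(g[220:265,210:300],cv2.HOUGH_GRADIENT,1,60,param1=100,param2=12,minRadius=6,maxRadius=14)
if c is not None:
    h=c[0][:,:2]+[210,220]; print(h); print((pix2w(p,h,z)-s['tool_pos'])@M)
for q in('bracket','stud_thick','stud_thin'):
  for d in finder.pinpoint(p,q)[:2]: X=w(p,d['xyz']); print(q,d['confidence'],X,cas(X))
go(*(C+.14*u),.034,90+YAW)
```

```text
[[248.5 262.5]]
[[-0.0033 -0.0007 -0.026 ]]
bracket 0.83 [0.5485 0.0409 0.0281] [-3.424  0.428]
bracket 0.44 [ 0.4597 -0.2795  0.0006] [ 116.825  -309.5858]
stud_thick 0.58 [ 0.6218 -0.0131  0.0245] [87.6392  0.9397]
t 15.25 pos [ 0.6623 -0.0433  0.1979] yline 53.5 q [-0.2336  0.607   1.352   0.0005  1.1841 -1.167 ] w 0.0359 f [ 0.1497 -0.5433 -1.8785]
shift [-0.0021 -0.0009  0.1639] turn 0.004 rows 3.9297189405447734
```

View pics/w5.png

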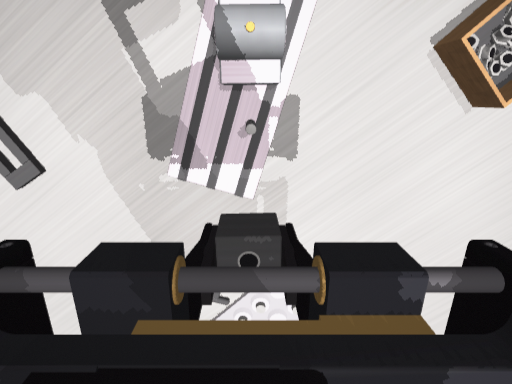

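The wrist view shows the hub's dot at (250,27), the thick foot's outer edge from (222,83) to (280,82) and the stud top at (251,127). From these I'll refine the casting frame.

Run:
```python
from h import *
p=cam('wrist')
g=p['frame']; hsv=cv2.cvtColor(g,cv2.COLOR_BGR2HSV)[:60,200:300]
m=cv2.inRange(hsv,(18,120,100),(35,255,255)); M=cv2.moments(m); dot=[M['m10']/M['m00']+200,M['m01']/M['m00']]; print(dot,M['m00']/255)
for nme,uv,z in [('dot',dot,.086),('footL',(222,83),.059),('footR',(280.5,82),.059),('innerL',(221,62),.059),('innerR',(281,60),.059),('studtop',(251,127),.095)]:
    X=pix2w(p,uv,z)[0]; print(nme,X,cas(X))
print('pl',[cas(x) for x in pix2w(p,[(168,175),(252,198)],.025)])
cv2.imwrite('pics/w6.png',cv2.resize(g[0:230,150:340],None,fx=2.6,fy=2.6,interpolation=cv2.INTER_CUBIC)[:600])
```

```text
[245.92857142857144, 31.928571428571427] 14.0
dot [0.5492 0.0375 0.086 ] [-0.8159 -1.8504]
footL [ 0.567  -0.0057  0.059 ] [ 39.2477 -25.9127]
footR [0.6009 0.0417 0.059 ] [38.0915 32.3834]
innerL [0.5513 0.0053 0.059 ] [ 20.0302 -26.4195]
innerR [0.5846 0.0535 0.059 ] [18.0205 32.1038]
studtop [ 0.616  -0.0062  0.095 ] [78.8587  2.9868]
pl [array([143.1828, -97.4995]), array([172.5421,   5.4085])]
```

View pics/w6.png

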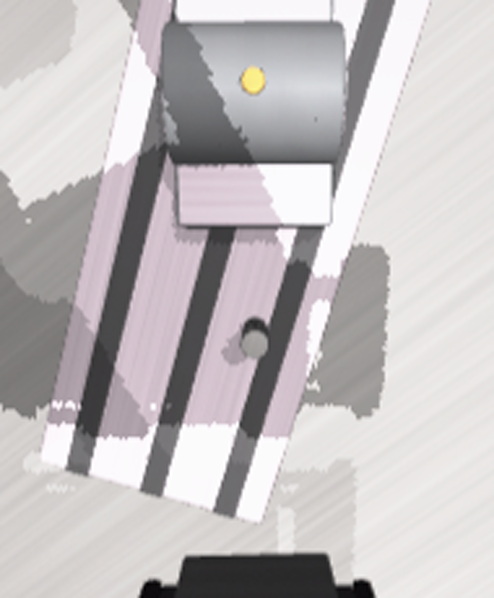

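Run:
```python
from h import *
p=cam('wrist')
g=p['frame']; hsv=cv2.cvtColor(g,cv2.COLOR_BGR2HSV)[:60,200:300]
m=cv2.inRange(hsv,(18,60,100),(35,255,255)); M=cv2.moments(m); dot=[M['m10']/M['m00']+200,M['m01']/M['m00']]; print(dot,M['m00']/255)
for nme,uv,z in [('dot',dot,.086),('footL',(219,86.3),.059),('footR',(277.3,86.3),.059),('studtop',(248.1,132.7),.095),('studfoot',(248.1,124),.025)]:
    X=pix2w(p,uv,z)[0]; print(nme,X,cas(X))
s=r.read_state(); print(s['tool_pos'],cas(s['tool_pos']))
p=cam('top'); g=p['frame']; hsv=cv2.cvtColor(g,cv2.COLOR_BGR2HSV)[190:220,220:260]
m=cv2.inRange(hsv,(18,100,60),(35,255,255)); M=cv2.moments(m)
if M['m00']: X=pix2w(p,(M['m10']/M['m00']+220,M['m01']/M['m00']+190),.086)[0]; print('top dot',X,cas(X))
```

```text
[246.96052631578948, 30.05263157894737] 76.0
dot [0.5489 0.0389 0.086 ] [-1.9398 -0.9114]
footL [ 0.5679 -0.0102  0.059 ] [ 42.7103 -28.9451]
footR [0.6026 0.0367 0.059 ] [42.482  29.4073]
studtop [ 0.6189 -0.0116  0.095 ] [84.3915  0.3969]
studfoot [ 0.6171 -0.0105  0.025 ] [82.2635  0.2645]
[ 0.6627 -0.0436  0.1982] [138.6687   0.9039]
```

```bash
sed -i 's/C=np.array(\[.551,.0385\])/C=np.array([.5498,.0394])/' h.py; grep -n "^C=" h.py
```

```text
32:C=np.array([.5498,.0394]); YAW=-36.7; u=np.array([np.cos(np.radians(YAW)),np.sin(np.radians(YAW))]); n=np.array([-u[1],u[0]])
```

Request:
move_arm(
  steps=[0.002,-0.002,0.04,0,0,0.002,-0.002,0.08,0,0,0.002,-0.002,0.11,0,0,0.002,-0.002,0.135,0,0,0.002,-0.002,0.15,0,0,0.002,-0.002,0.157,0,0,0.002,-0.002,0.161,0,0,0.002,-0.002,0.164,0,0,0.002,-0.002,0.1655,0,0,0.002,-0.002,0.1655,0,0,0.002,-0.002,0.1655,0,0],
)

```text
time_s: 16.32
tool_pos: [0.6612, -0.0459, 0.0338]
orientation: [0.987, 2.98, 0.0]
contact_force: [0.6, -0.0, -3.0]
width: 0.036
gripper_force: 29.8
```

Request:
move_arm(
  steps=[0,0,0.0005,0,0,0,0,0.001,0,0,0,0,0.0015,0,0,0,0,0.0015,0,0],
)

```text
time_s: 16.65
tool_pos: [0.6613, -0.0459, 0.0332]
orientation: [0.987, 2.98, 0.0]
contact_force: [-1.8, 1.0, 5.8]
width: 0.036
gripper_force: 29.8
```

Request:
move_arm(
  steps=[0,0,0,0,1,0,0,0,0,1,0,0,0,0,1,0,0,0,0,1,0,0,0,0,1,0,0,0,0,1,0,0,-0.01,0,1,0,0,-0.03,0,1,0,0,-0.07,0,1,0,0,-0.11,0,1,0,0,-0.15,0,1,0,0,-0.17,0,1,0,0,-0.17,0,1,0,0,-0.17,0,1],
)

```text
time_s: 17.82
tool_pos: [0.6612, -0.0459, 0.2035]
orientation: [0.986, 2.978, 0.0]
contact_force: [0.4, 0.9, -0.9]
width: 0.0873
gripper_force: 0.0
```

Run:
```python
from h import *
p=cam('wrist'); cv2.imwrite('pics/w7.png',p['frame'])
for q,z in (('block_tall',.059),):
  for d in finder.pinpoint(p,q)[:2]: X=w(p,d['xyz']); print(q,d['confidence'],X,cas(X))
  k=rect(p,q,z); print(k, cas(np.array(k[1:3])/1000))
p=cam('top')
for q in('block_low','block_tall'):
  for d in finder.pinpoint(p,q)[:2]: X=w(p,d['xyz']); print('top',q,d['confidence'],X,cas(X))
go(.458,-.276,.2,90)
```

```text
block_tall 0.6 [ 0.6632 -0.0482  0.0269] [143.2558  -2.4269]
(0.82, 659.7460327148438, -45.14095687866211, 37.03073501586914, 36.29643630981445, -36.601951599121094) [138.6759  -2.0764]
top block_low 0.53 [0.4622 0.1043 0.0244] [-109.0568   -0.3359]
top block_tall 0.65 [ 0.6599 -0.0455  0.0193] [139.0145  -2.3157]
t 18.12 pos [ 0.6594 -0.0455  0.1991] yline 53.4 q [-0.2377  0.603   1.3563 -0.      1.186  -1.1688] w 0.0868 f [-0.3122  0.0016 -0.0245]
shift [ 0.024  -0.3051 -0.0004] turn -0.814 rows 7.340095126508101
```

View pics/w7.png

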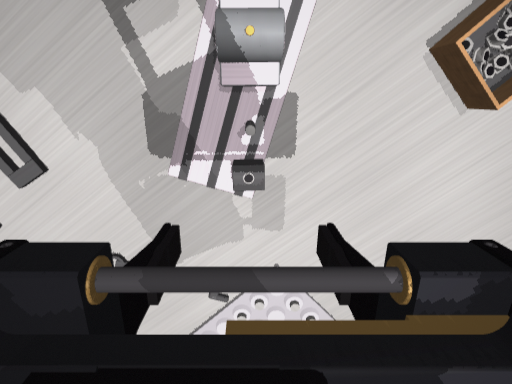

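The tall block stands at (249,176), square and about 138–143 mm out, with its centre on the plate. Next is the short strap.

Request:
move_arm(
  steps=[0,-0.03,0,-0.1,1,0,-0.06,0,-0.2,1,0.005,-0.1,0,-0.3,1,0.01,-0.14,0,-0.4,1,0.015,-0.18,0,-0.5,1,0.02,-0.22,0,-0.6,1,0.024,-0.26,0,-0.73,1,0.024,-0.29,0,-0.73,1,0.024,-0.305,0,-0.73,1,0.024,-0.305,0,-0.73,1,0.024,-0.305,0,-0.73,1,0.024,-0.305,0,-0.73,1],
)

```text
time_s: 19.12
tool_pos: [0.4593, -0.2754, 0.2005]
orientation: [-0.104, -3.139, -0.002]
contact_force: [-0.2, 0.8, -0.1]
width: 0.0871
gripper_force: 0.0
```

Run:
```python
from h import *
cam('scene');p=cam('wrist'); cv2.imwrite('pics/w8.png',p['frame'])
for q in('strap_short','strap_long'):
  for d in finder.pinpoint(p,q)[:2]: print(q,d['confidence'],w(p,d['xyz']))
  print(rect(p,q,.012))
go(.458,-.276,.003,86)
```

```text
strap_short 0.86 [ 0.4601 -0.2763  0.0016]
(0.6, 456.692138671875, -277.0877990722656, 102.86393737792969, 45.37575912475586, -6.06707763671875)
strap_long 0.91 [ 0.4622 -0.4108  0.0038]
(0.87, 463.985107421875, -406.96343994140625, 129.82017517089844, 48.54195785522461, 13.12116813659668)
t 19.42 pos [ 0.4596 -0.2753  0.201 ] yline 86.3 q [-0.7484  0.4362  1.6798  0.0001  1.0257 -2.2546] w 0.0869 f [-0.8123  0.0369  0.2935]
shift [ 0.0016 -0.0008  0.198 ] turn 0.007 rows 4.748452613868195
```

View pics/w8.png

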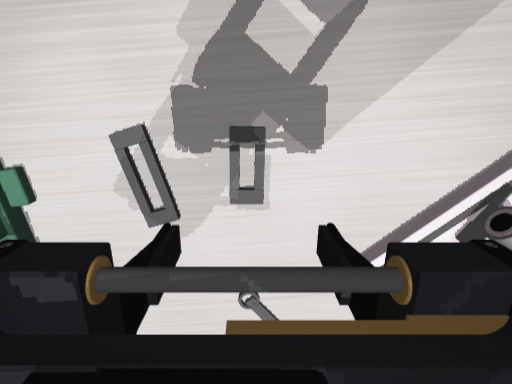

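The short strap is at (248,165), square to the tool. The long strap is at (145,175), skewed about 17°. I'll grip the short one.

Request:
move_arm(
  steps=[0.001,-0.001,0.04,0,1,0.001,-0.001,0.08,0,1,0.001,-0.001,0.12,0,1,0.001,-0.001,0.15,0,1,0.001,-0.001,0.175,0,1,0.001,-0.001,0.19,0,1,0.001,-0.001,0.197,0,1,0.001,-0.001,0.1975,0,0,0.001,-0.001,0.1975,0,0,0.001,-0.001,0.1975,0,0,0.001,-0.001,0.1975,0,0,0.001,-0.001,0.1975,0,0,0.001,-0.001,0.1975,0,0,0.001,-0.001,0.1975,0,0,0.001,-0.001,0.1975,0,0,0.001,-0.001,0.1975,0,0,0.001,-0.001,0.1975,0,0,0.001,-0.001,0.1975,0,0],
  grip_force=40,
)

```text
time_s: 20.92
tool_pos: [0.4582, -0.2772, 0.004]
orientation: [0.104, 3.139, -0.001]
contact_force: [-0.4, -0.1, 6.4]
width: 0.0433
gripper_force: 40.0
```

Run:
```python
from h import *
t=C-.08*u; print(t); go(*t,.2,90+YAW)
```

```text
[0.4857 0.0872]
t 20.92 pos [ 0.4582 -0.2772  0.004 ] yline 86.2 q [-0.7529  0.7611  1.8031 -0.      0.5767 -2.2573] w 0.0433 f [-0.4108 -0.0773  6.3999]
shift [-0.0033  0.3654 -0.1961] turn 0.731 rows 9.945213568555479
```

Request:
move_arm(
  steps=[0,0,-0.02,0,0,0,0,-0.05,0,0,0,0,-0.09,0,0,0,0,-0.13,0,0,0,0,-0.17,0,0,0,0.03,-0.19,0.1,0,0,0.06,-0.196,0.2,0,0,0.1,-0.196,0.3,0,0,0.14,-0.196,0.4,0,0,0.18,-0.196,0.5,0,0,0.22,-0.196,0.6,0,0,0.26,-0.196,0.7,0,-0.003,0.3,-0.196,0.73,0,-0.003,0.33,-0.196,0.73,0,-0.003,0.355,-0.196,0.73,0,-0.003,0.365,-0.196,0.73,0,-0.003,0.365,-0.196,0.73,0,-0.003,0.365,-0.196,0.73,0,-0.003,0.365,-0.196,0.73,0,-0.003,0.365,-0.196,0.73,0],
)

```text
time_s: 22.58
tool_pos: [0.4851, 0.0856, 0.1993]
orientation: [-0.99, -2.981, 0.001]
contact_force: [-1.2, 0.2, -3.3]
width: 0.0436
gripper_force: 40.0
```

Run:
```python
from h import *
for i in range(3): p=cam('wrist')
cv2.imwrite('pics/w9.png',cv2.resize(p['frame'][110:290,150:350],None,fx=3,fy=3,interpolation=cv2.INTER_CUBIC))
s=r.read_state(); M=R.from_rotvec(s['orientation']).as_matrix()
for q in('strap_short',):
  for d in finder.pinpoint(p,q)[:2]: print(q,d['confidence'],M.T@(w(p,d['xyz'])-s['tool_pos']))
print(cas(s['tool_pos']))
go(*(C-.08*u),.045,90+YAW)
```

```text
[-79.4553  -1.3175]
t 22.78 pos [0.4853 0.086  0.1996] yline 53.3 q [-0.0517  0.3839  1.7833 -0.0001  0.9745 -0.9812] w 0.0437 f [-0.1754 -1.0342 -3.1361]
shift [0.0004 0.0012 0.1546] turn -0.001 rows 3.7065446210847295
```

View pics/w9.png

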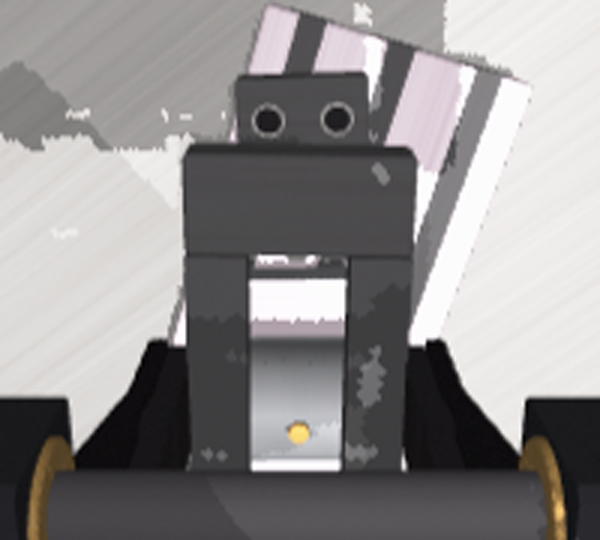

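The held strap appears in line with the low block beneath it, with the block's holes at crop (268,121) and (337,121) and the slot's end at row 255. I'll check the offsets numerically.

Run:
```python
from h import *
p=cam('wrist');s=r.read_state(); M=R.from_rotvec(s['orientation']).as_matrix()
q=lambda a,b:(150+(a+.5)/3-.5,110+(b+.5)/3-.5)
zt=s['tool_pos'][2]+.008
X=pix2w(p,[q(187,150),q(415,152),q(249,255),q(346,256)],zt); print((X-s['tool_pos'])@M)
print([cas(x) for x in pix2w(p,[q(268,121),q(337,121)],.041)], [cas(x) for x in pix2w(p,[q(299,432)],.086)])
```

```text
[[ 0.0514 -0.0203 -0.008 ]
 [ 0.0511  0.0219 -0.008 ]
 [ 0.0309 -0.0092 -0.008 ]
 [ 0.0307  0.0095 -0.008 ]]
[array([-107.757 ,  -11.9786]), array([-107.7654,   14.2074])] [array([-0.6202, -0.193 ])]
```

Request:
move_arm(
  steps=[0,0.001,0.04,0,0,0,0.001,0.08,0,0,0,0.001,0.1,0,0,0,0.001,0.115,0,0,0,0.001,0.13,0,0,0,0.001,0.14,0,0,0,0.001,0.147,0,0,0,0.001,0.151,0,0,0,0.001,0.154,0,0,0,0.001,0.155,0,0,0,0.001,0.1555,0,0,0,0.001,0.1555,0,0],
)

```text
time_s: 23.83
tool_pos: [0.4862, 0.0877, 0.045]
orientation: [0.987, 2.981, 0.0]
contact_force: [-1.0, -1.4, 2.2]
width: 0.0434
gripper_force: 40.0
```

Request:
move_arm(
  steps=[0,0,0.0005,0,0,0,0,0.0005,0,1,0,0,0.0005,0,1,0,0,0.0005,0,1,0,0,0.0005,0,1,0,0,0.0005,0,1,0,0,0.0005,0,1,0,0,-0.01,0,1,0,0,-0.03,0,1,0,0,-0.07,0,1,0,0,-0.11,0,1,0,0,-0.155,0,1,0,0,-0.155,0,1,0,0,-0.155,0,1],
)

```text
time_s: 25.0
tool_pos: [0.4878, 0.0878, 0.2025]
orientation: [0.985, 2.975, 0.003]
contact_force: [0.4, -0.7, 0.3]
width: 0.0871
gripper_force: 0.0
```

Run:
```python
from h import *
for i in range(2): p=cam('wrist')
cv2.imwrite('pics/w10.png',cv2.resize(p['frame'][60:300,150:350],None,fx=2.5,fy=2.5,interpolation=cv2.INTER_CUBIC))
for d in finder.pinpoint(p,'strap_short')[:2]: print(d['confidence'],w(p,d['xyz']),cas(w(p,d['xyz'])))
k=rect(p,'strap_short',.053); print(k,cas(np.array(k[1:3])/1000))
go(.463,-.409,.2,103)
```

```text
0.86 [0.4894 0.0859 0.037 ] [-76.195    1.1671]
0.44 [ 0.6203 -0.0154  0.0199] [89.249  -1.7901]
(0.86, 485.0794372558594, 88.66581726074219, 100.6015396118164, 43.800025939941406, -37.369346618652344) [-81.3339   0.8215]
t 25.2 pos [0.4843 0.0878 0.1976] yline 53.4 q [-0.0481  0.3874  1.7843 -0.      0.9737 -0.9793] w 0.0871 f [-0.975  -0.192   0.1196]
shift [-0.2794 -0.4113 -0.0024] turn -1.103 rows 11.92487746712272
```

View pics/w10.png

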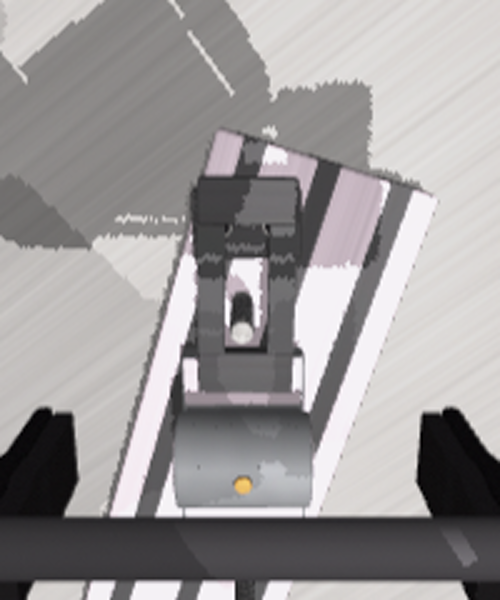

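The short strap lies over the stud, with the stud top at (242,330) inside the slot. It is square, and spans from the block to the foot. Next is the long strap.

Request:
move_arm(
  steps=[-0.02,-0.03,0,-0.1,1,-0.04,-0.06,0,-0.2,1,-0.06,-0.09,0,-0.3,1,-0.08,-0.12,0,-0.4,1,-0.1,-0.15,0,-0.5,1,-0.12,-0.18,0,-0.6,1,-0.14,-0.21,0,-0.7,1,-0.16,-0.24,0,-0.8,1,-0.18,-0.27,0,-0.9,1,-0.2,-0.3,0,-1,1,-0.22,-0.33,0,-1,1,-0.24,-0.36,0,-1,1,-0.26,-0.39,0,-1,1,-0.275,-0.41,0,-1,1,-0.279,-0.411,0,-1,1,-0.279,-0.411,0,-1,1,-0.279,-0.411,0,-1,1,-0.279,-0.411,0,-1,1],
)

```text
time_s: 26.7
tool_pos: [0.4639, -0.4063, 0.1977]
orientation: [0.23, -3.131, -0.005]
contact_force: [0.1, 0.0, -1.2]
width: 0.0869
gripper_force: 0.0
```

Run:
```python
from h import *
for i in range(3): p=cam('wrist')
for d in finder.pinpoint(p,'strap_long')[:2]: print(d['confidence'],w(p,d['xyz']))
print(rect(p,'strap_long',.012))
go(.463,-.409,.003,103)
```

```text
0.72 [ 0.4647 -0.4124  0.0014]
(0.81, 464.62677001953125, -408.83837890625, 131.73092651367188, 46.0933723449707, 12.356008529663086)
t 26.95 pos [ 0.4646 -0.4075  0.1992] yline 98.4 q [-0.9007  0.5441  1.4748 -0.      1.1228 -2.6186] w 0.0869 f [-0.6948  0.9738 -0.4419]
shift [ 0.0017 -0.0013  0.1962] turn -0.102 rows 4.706293884547048
```

Request:
move_arm(
  steps=[0.001,-0.0015,0.03,-0.09,1,0.001,-0.0015,0.07,-0.09,1,0.001,-0.0015,0.11,-0.09,1,0.001,-0.0015,0.145,-0.09,1,0.001,-0.0015,0.17,-0.09,1,0.001,-0.0015,0.187,-0.09,1,0.001,-0.0015,0.195,-0.09,1,0.001,-0.0015,0.1955,-0.09,0,0.001,-0.0015,0.1955,-0.09,0,0.001,-0.0015,0.1955,-0.09,0,0.001,-0.0015,0.1955,-0.09,0,0.001,-0.0015,0.1955,-0.09,0,0.001,-0.0015,0.1955,-0.09,0,0.001,-0.0015,0.1955,-0.09,0,0.001,-0.0015,0.1955,-0.09,0,0.001,-0.0015,0.1955,-0.09,0,0.001,-0.0015,0.1955,-0.09,0,0.001,-0.0015,0.1955,-0.09,0],
  grip_force=40,
)

```text
time_s: 28.45
tool_pos: [0.4633, -0.4092, 0.004]
orientation: [0.339, -3.123, -0.003]
contact_force: [-0.4, 3.4, 5.9]
width: 0.0434
gripper_force: 40.0
```

Run:
```python
from h import *
t=C+.095*u; print(t); go(*t,.2,90+YAW)
```

```text
[ 0.626  -0.0174]
t 28.45 pos [ 0.4633 -0.4092  0.004 ] yline 102.4 q [-0.9042  0.8186  1.5846  0.0006  0.7401 -2.6919] w 0.0434 f [-0.4464  3.3998  5.8923]
shift [-0.2429  0.3481 -0.1955] turn 1.091 rows 11.20708246074641
```

Request:
move_arm(
  steps=[0,0,-0.02,0,0,0,0,-0.05,0,0,0,0,-0.09,0,0,0,0,-0.13,0,0,0,0,-0.17,0.1,0,-0.02,0.03,-0.195,0.2,0,-0.04,0.06,-0.195,0.3,0,-0.06,0.09,-0.195,0.4,0,-0.08,0.12,-0.195,0.5,0,-0.1,0.15,-0.195,0.6,0,-0.12,0.18,-0.195,0.7,0,-0.14,0.21,-0.195,0.8,0,-0.16,0.24,-0.195,0.9,0,-0.18,0.27,-0.195,1,0,-0.2,0.3,-0.195,1,0,-0.22,0.325,-0.195,1,0,-0.24,0.345,-0.195,1,0,-0.243,0.348,-0.195,1,0,-0.243,0.348,-0.195,1,0,-0.243,0.348,-0.195,1,0],
)

```text
time_s: 30.12
tool_pos: [0.6252, -0.0183, 0.1973]
orientation: [-0.879, -3.013, 0.002]
contact_force: [-0.5, 0.3, -3.5]
width: 0.0433
gripper_force: 40.0
```

Run:
```python
from h import *
go(*(C+.095*u),.2,90+YAW)
```

```text
t 30.12 pos [ 0.6252 -0.0183  0.1973] yline 57.5 q [-0.2071  0.5572  1.4549 -0.0013  1.1319 -1.2094] w 0.0433 f [-0.5235  0.3172 -3.4937]
shift [-0.0001  0.0012 -0.0027] turn 0.092 rows 0.5809705010134782
```

Request:
move_arm(
  steps=[0,0.001,0,0.09,0,0,0.001,0,0.09,0,0,0.001,0,0.09,0,0,0.001,0,0.09,0],
)

```text
time_s: 30.45
tool_pos: [0.6261, -0.0185, 0.1983]
orientation: [-0.988, -2.982, 0.001]
contact_force: [0.4, -0.7, -3.9]
width: 0.0435
gripper_force: 40.0
```

Run:
```python
from h import *
for i in range(2): p=cam('wrist')
cv2.imwrite('pics/w11.png',cv2.resize(p['frame'][90:290,150:350],None,fx=3,fy=3,interpolation=cv2.INTER_CUBIC))
go(*(C+.095*u),.063,90+YAW)
```

```text
t 30.55 pos [ 0.6264 -0.0181  0.1985] yline 53.3 q [-0.2068  0.5565  1.4525 -0.0002  1.1328 -1.1376] w 0.0433 f [ 0.0379  1.002  -4.8127]
shift [0.0008 0.0003 0.1355] turn 0.001 rows 3.2495229625424593
```

View pics/w11.png

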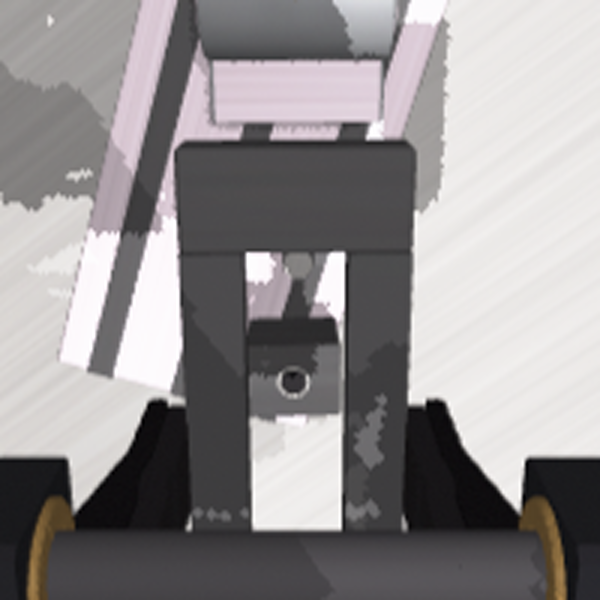

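The view shows the strap held, the stud top at crop (299,265) through the slot, the tall block's hole at (293,382) and the foot edge at row 123. I'll check the numbers.

Run:
```python
from h import *
p=cam('wrist');s=r.read_state(); M=R.from_rotvec(s['orientation']).as_matrix()
q=lambda a,b:(150+(a+.5)/3-.5,90+(b+.5)/3-.5)
zt=s['tool_pos'][2]+.008
X=pix2w(p,[q(177,145),q(415,145),q(247,252),q(347,252)],zt); print((X-s['tool_pos'])@M)
for nm,a,z in (('hole',q(293,382),.059),('stud',q(299,264),.095),('footL',q(213,123),.059),('footR',q(381,121),.059)): print(nm,cas(pix2w(p,a,z)[0]))
print(cas(s['tool_pos']),s['tool_pos'])
```

```text
[[ 0.0635 -0.0218 -0.008 ]
 [ 0.0635  0.0212 -0.008 ]
 [ 0.0435 -0.0095 -0.008 ]
 [ 0.0435  0.0093 -0.008 ]]
hole [142.0181  -1.5586]
stud [85.0929  0.5292]
footL [ 43.9198 -29.5776]
footR [43.136  29.1609]
[95.7085 -0.0724] [ 0.6265 -0.0179  0.1986]
```

Request:
move_arm(
  steps=[0.002,0,0.03,0,0,0.002,0,0.055,0,0,0.002,0,0.075,0,0,0.002,0,0.09,0,0,0.002,0,0.105,0,0,0.002,0,0.118,0,0,0.002,0,0.127,0,0,0.002,0,0.132,0,0,0.002,0,0.135,0,0,0.002,0,0.136,0,0,0.002,0,0.1365,0,0,0.002,0,0.1365,0,0],
)

```text
time_s: 31.6
tool_pos: [0.6253, -0.0161, 0.063]
orientation: [0.987, 2.982, -0.0]
contact_force: [-2.2, -0.2, -0.6]
width: 0.0434
gripper_force: 40.0
```

Request:
move_arm(
  steps=[0,0,0.0005,0,0,0,0,0.0007,0,0,0,0,0.0007,0,1,0,0,0.0007,0,1,0,0,0.0007,0,1,0,0,0.0007,0,1,0,0,0.0007,0,1,0,0,0.0007,0,1,0,0,-0.01,0,1,0,0,-0.03,0,1,0,0,-0.07,0,1,0,0,-0.11,0,1,0,0,-0.15,0,1,0,0,-0.15,0,1,0,0,-0.15,0,1],
)

```text
time_s: 32.85
tool_pos: [0.6272, -0.0164, 0.2162]
orientation: [0.985, 2.975, 0.002]
contact_force: [-0.9, 0.8, -0.2]
width: 0.0866
gripper_force: 0.0
```

Run:
```python
from h import *
for i in range(2): p=cam('wrist')
for q,z in(('strap_long',.071),('block_tall',.059),('strap_short',.053)):
  for d in finder.pinpoint(p,q)[:1]: print(q,d['confidence'],w(p,d['xyz']),cas(w(p,d['xyz'])))
k=rect(p,'strap_long',.071); print(k,cas(np.array(k[1:3])/1000))
a=cv2.resize(p['frame'][:240,140:360],None,fx=2.4,fy=2.4,interpolation=cv2.INTER_CUBIC)
b=cv2.resize(cam('scene')['frame'][130:250,190:310],None,fx=2.2,fy=4.8,interpolation=cv2.INTER_CUBIC)
b=cv2.resize(b,(264,576)); cv2.imwrite('pics/w12.png',np.hstack([a,b]))
print(r.read_state()['contact_force'])
```

```text
strap_long 0.84 [ 0.6258 -0.0172  0.0613] [94.7624  0.0271]
block_tall 0.6 [ 0.6648 -0.0501  0.0251] [145.7202  -3.0561]
strap_short 0.92 [0.4886 0.0864 0.04  ] [-77.1404   1.1076]
(0.62, 626.0972290039062, -17.314720153808594, 131.97994995117188, 45.08810806274414, -35.3743782043457) [95.0674  0.1247]
[ 0.0746 -0.5847 -0.218 ]
```

View pics/w12.png

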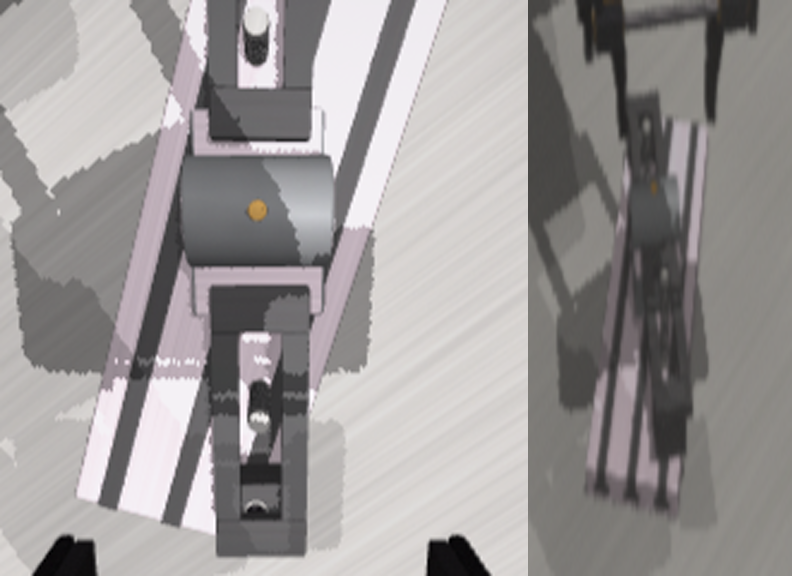

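Both straps lie square over their studs, with stud tops at (257,20) and (260,415), and bridge from block to foot. Strap_long measures x 95, y 0 mm, and the gripper is clear. I'll hand in.

```bash
python3 -c "
from h import *
print(r.sign_off())"
```

```text
the job is handed in; nothing more can be done
None
```

Both clamps are set out and the job was handed in at about 33 s: the last camera checks put all four parts within tolerance and released, though sign-off returned no verdict. The casting and studs stood about 17° off the plate's axes (not parallel as the sheet says), so I placed everything in the casting's frame, and the first grip on the low block closed too late and was repeated.

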